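# Close up the loaded analyser and start the run

## Robot

A 6-joint arm with a two-finger parallel gripper is mounted at the origin on the work surface. World frame = base frame: x ahead of the robot, y to its left, z up, the work surface at z = 0. Lengths are in mm, angles in degrees, forces in N, time in s.
With the tool pointing down it reaches from about 350 to 850 mm from the base axis. Payload 8.1 kg.
Tool frame: the origin (TCP) lies midway between the tips of the shut fingers; the grasp point (between the pads) lies 19 mm behind it (r.pinch_z is the distance from the TCP to the grasp point, in mm); z points along the fingers, y is the line along which they close (so a half turn about z gives the same grasp; the last joint's range is limited). The gripper opens to 85 mm and grips with 20 to 120 N. Pads are 22 mm wide; open, the fingers measure 114 mm over their backs; the gripper's body (76 mm by 85 mm) begins 54 mm behind the grasp point. The pads swing forward as they close: fully open they stand 13 mm farther back than shut.
Start: joints at [64.607, 7.471, 85.268, -0, 87.261, -4.893], TCP at [210.108, 562.014, 231.292] pointing down, gripper open.
Joint ranges: [-169.43, 169.43], [-51.17, 129.36], [1.28, 143.12], [-76.62, 256.62], [0, 156.53], [-152.29, 152.29]. Speed limits (degrees/s): [136.94, 136.94, 159.86, 180, 180, 180].

## Interface

Orientations are given as [roll, pitch, yaw] about the fixed x, y, z axes, in that order (R = Rz(yaw) Ry(pitch) Rx(roll)).
In Python, from bench import sensors, optics, job, r gives the robot as it stands.
- The arm moves only by the tool play_rows, never from a script. Its argument "motion" is a list that holds one entry, the list of rows, each a list of 6 numbers: the shift along the tool's x, y, z in cm, then the turn, a rotation vector about the tool's x, y, z in degrees. In form: [[[x, y, z, ax, ay, az], ...]]. A call has 1 to 5 rows; each row is the pose to reach, as a shift and turn from the pose commanded when the call began, along the tool's axes at that moment; what a row does not reach only later rows make up. A row lasts 1/10 s, in which the tool goes at most 50 mm and 8.59 degrees, less where a joint would pass 70% of its speed; a pose out of reach is approached as far as the arm can. A call with a gripper value outside its range is refused whole. "jaw" is the opening, from 0 (shut) to 1 (fully open), set as the call begins (left out, the last holds). The fingers move at their own pace and stop on an object; "squeeze" is the grip in N (left out, the last holds). Time passes only in rows, so rows that repeat a pose let the fingers close. It gives the time, the measured TCP pose, the force, the opening and the grip force at its end, in the units of the state.
- sensors.sense(): the state, without advancing time (a new reading comes with each control period).
- optics.snapshot(name): name is "side" or "top" or "wrist"; returns a dict with "pixels" (400x640x3 uint8, red, green, blue), "mtx" (3x3 intrinsics, pixels), "R" (3x3) and "t" (3): a world point X has camera coordinates R X + t; the wrist camera has in their place "T_tool_cam" (4x4, takes a point from camera to tool coordinates, whose origin is the TCP and whose axes are the flange's). Camera axes: x right, y down, z forward; pixel columns grow to the right and rows downward; lengths in mm; the calibration is good to about 2 mm. A picture is of the moment at which its call begins: read the wrist's pose just before it. There is no depth.
- job.hand_in(): hands the job in; it is judged then, once.
The state is a dict: "time": time; "joint_pos": joint angles; "qd": joint speeds; "joint_efforts": joint torques, N m; "tool_pos": TCP position; "tcp_rot": TCP orientation; "ft_force": force on the tool from outside, world axes, zero at the start; "wrist_torque": the same for the moment, N m; "finger_gap": finger opening in mm; "grip_force": force on a finger pad.
Only numpy, scipy, OpenCV 4.12 (cv2) and the standard library are available. Lean on these libraries where they do the work, as an engineer would, in place of code of your own. Each camera call takes 0.05 s, during which the arm holds its last target. There are 200 camera calls.

## Task

The benchtop analyser has been loaded and left open: with the fingertips push its reagent drawer fully home and swing the smoked cover of the sample drum down until it is fully shut, both gently and in either order, then press the round start key right down and let go. Only push: do not pull the drawer farther out, lift the cover farther open or pick anything up, and leave the rack, bottles and vial standing where they are.

Things in the scene. Friction and masses are not known exactly. Their poses are not given: they have to be found in the camera images.
- analyser: Cream benchtop analyser, 460 mm wide (own y), 412 mm deep (own x), fixed on the bench, turned a little. Origin: centre of its underside; own x points from its front to its back (away from the robot), own y to the left seen from the robot, z up. Below, (x, y) mm are in this frame. Right front: reagent bay; left front: sample drum; behind x = +30: rear housing, 196 mm high over its ribs.
- drawer (a joint): How far the reagent drawer is out, in m: 0 = fully home, grows as it comes out along the analyser's own -x; starts 0.045 to 0.09, stop at 0.12. Slides with about 2 N of friction and some damping and stays where it is left. The bottles in it are part of it.
- drawer_front (a point): Centre of the outer face of the drawer front, a flat upright panel 200 mm wide, 12 mm thick, 78 mm high (30 to 108 mm above the bench), facing own -x; the tray behind it is lower. When home this face is at (-212, -115), 12 mm in front of the bay.
- bay_deck (a point): Point on the flat deck of the reagent bay, 115 mm above the bench, at (-200, -115): middle of its front edge, above the drawer. The bay spans x -200 to +30, y -225 to -5; its front is at x = -200. Display and flat square keys on the deck do not move.
- drum_rim (a point): Centre of the mouth of the round sample drum, at (-130, +112), 115 mm above the bench; the drum is 216 mm across and bulges 38 mm in front of the bay. It holds a carousel of sample tubes, all part of it.
- cover (a joint): Opening angle of the smoked cover, in rad: 0 = shut (level), grows as its front edge rises; starts 0.95 to 1.3, stop at 1.5. Its hinge is stiff: it stays at whatever angle it is left, and takes 1 to 2 N near its front edge to move.
- cover_hinge (a point): Middle of the cover's hinge line (along own y), behind the drum at (-18, +112), 117 mm above the bench. The cover is a smoked see-through dome 28 mm deep, 210 mm across at the rim, reaching 217 mm from the hinge, a thin tab at its front rim 234 mm. Open, its hollow side faces the robot and its flat top faces back and up: it is pushed shut from behind. Shut, its top is 145 mm above the bench.
- cover_front (a point): Point on the outside of the cover, at the middle of the front edge of its flat top (200 mm across): 212 mm from the hinge along the cover, 28 mm off the hinge plane; moves with the cover. The flat top runs from it back to 12 mm from the hinge.
- start_top (a point): Centre of the top of the round start key, 28 mm across, on the deck at (-55, -65), top 137 mm above the bench; it stands 10 mm out of a round bezel 44 mm across. Pressed straight down.
- start (a joint): Start key, in m: 0 = up, 0.006 = right down; springs back. About 1.5 N to start moving, 5 N right down.
- tube_rack: Bystander: white tube rack, 60 x 150 mm, 108 mm high over the tube caps, stands loose on the bench to the left of the analyser. Origin: centre of its underside.
- dropper: Bystander: small white bottle with a cap, 36 mm across, 75 mm high, loose on the bench at the right of the analyser. Origin: centre of its underside.
- spare_reagent: Bystander: white jar, 54 mm across, 110 mm high, loose on the bench at the right of the analyser. Origin: centre of its underside.
- vial: Bystander: amber vial, 24 mm across, 45 mm high, loose on the deck of the reagent bay near its right edge. Origin: centre of its underside.

How it is judged (in metres and radians):
On the way, in this order (a step that is already met when the one before it is completed fails the run):
1. the drawer is fully home and the cover fully shut (either order) (value of joint drawer below 0.004 m and value of joint cover below 0.035 rad), for 0.2 s.
2. then the start key is pressed right down (value of joint start above 0.0045 m), for 0.1 s.
At the end, for the whole second after the job is handed in: Drawer within 4 mm of fully home, cover within 0.035 rad (7 mm at its front) of shut, start key pressed after that and let up again; rack, bottles and vial upright, at rest and within 25 mm of where they stood (all of step 1 and value of joint start below 0.0015 m and distance of each of tube_rack, dropper, spare_reagent, vial from where it was at the start of the episode below 0.025 m and angle between each of tube_rack, dropper, spare_reagent, vial's own z axis and vertical below 0.15 rad and linear speed of each of tube_rack, dropper, spare_reagent, vial below 0.02 m/s); the robot touches nothing.
It fails at once if the drawer is slammed (moves in faster than 0.5 m/s) (velocity of joint drawer below -0.5 m/s).
It fails at once if the cover is slammed or dropped (falls faster than 2.5 rad/s) (velocity of joint cover below -2.5 rad/s).
It fails at once if the drawer is pulled farther out (value of joint drawer above 0.105 m).
It fails at once if the cover is lifted farther open (value of joint cover above 1.42 rad).
It fails at once if the rack, a bottle or the vial is picked up, knocked over or pushed away (distance of any of tube_rack, dropper, spare_reagent, vial from where it was at the start of the episode above 0.03 m or angle between any of tube_rack, dropper, spare_reagent, vial's own z axis and vertical above 0.35 rad).
It also fails if it takes over 67 s, if anything falls off the work surface, if the arm or the gripper's body presses on something with over 40 N, if the wrist force passes 120 N, or if a joint passes its speed limit or range.

## Working session

There is one attempt and no reset: what is moved stays moved. The work goes in short steps, Python scripts to look and compute and a tool call to move; the robot and the scene stay as the last step left them, time stands still between calls to the robot, and variables do not carry over. Pictures are saved under pics/ and viewed, at most 10 in all, crops included, and the job is handed in when it is done.

Besides the shell and the picture viewer there is one more tool, called after "Request:" as name(argument=value, ...), one argument or row to a line, values as JSON. play_rows: Moves the arm, as the interface text tells. Its arguments: {"type":"object","properties":{"motion":{"type":"array","items":{"type":"array","items":{"type":"array","items":{"type":"number"}}}},"jaw":{"type":"number"},"squeeze":{"type":"number"}},"required":["motion"]}

```bash
mkdir -p pics; python3 - <<'E'
from bench import sensors, optics, job, r
import cv2,pickle
s=sensors.sense();print(s)
for n in("side","top"):
    d=optics.snapshot(n);pickle.dump(d,open(n+".pkl","wb"));cv2.imwrite(f"pics/{n}0.png",d["pixels"][:,:,::-1])
    print(n,d["mtx"],d["R"],d["t"])
E
```

```text
{'time': 0.0, 'joint_pos': array([ 6.46060314e+01,  7.51480026e+00,  8.53294335e+01,  4.06605485e-04,
        8.72606015e+01, -4.89520057e+00]), 'qd': array([ 0.06523679,  0.01773973,  0.07755397, -0.04175101,  0.04692634,
       -0.00722117]), 'joint_efforts': array([ 1.18922082e-03, -5.69388127e+01, -5.00558996e+01,  2.88873241e-05,
        1.40755170e-02, -2.66030696e-05]), 'tool_pos': array([209.87611651, 561.51604927, 230.24615213]), 'tcp_rot': array([-1.79895582e+02, -9.35057654e-03,  1.59501204e+02]), 'ft_force': array([ 0.68137292, -0.36664331, -0.1353409 ]), 'wrist_torque': array([-0.00405353, -0.02780321,  0.01560328]), 'grip_force': 0.0, 'finger_gap': 85.01832461821061}
side [[458.95025552   0.         316.48775168]
 [  0.         458.95025552 194.01323305]
 [  0.           0.           1.        ]] [[ 0.93334418 -0.35897942 -0.00155404]
 [-0.25338014 -0.6557078  -0.71122836]
 [ 0.25429735  0.66421462 -0.70295931]] [-544.96083719  241.41024843 1191.06561796]
top [[385.29719371   0.         324.78202058]
 [  0.         385.29719371 198.88818592]
 [  0.           0.           1.        ]] [[-1.64714987e-02 -9.99864335e-01 -3.47046227e-05]
 [-9.79439368e-01  1.61420030e-02 -2.01091922e-01]
 [ 2.01065201e-01 -3.27829425e-03 -9.79572375e-01]] [ 29.03933237 586.97583953 918.77373264]
```

View pics/top0.png

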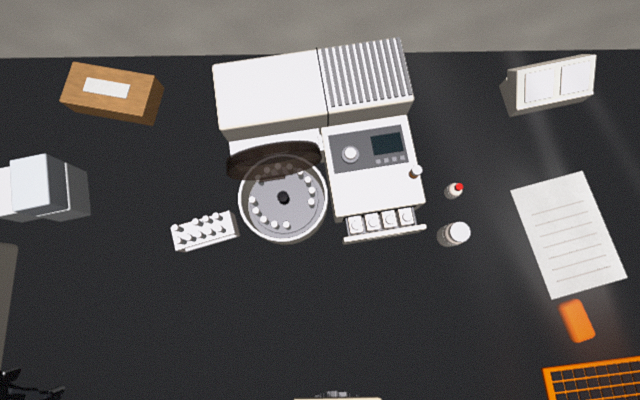

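View pics/side0.png

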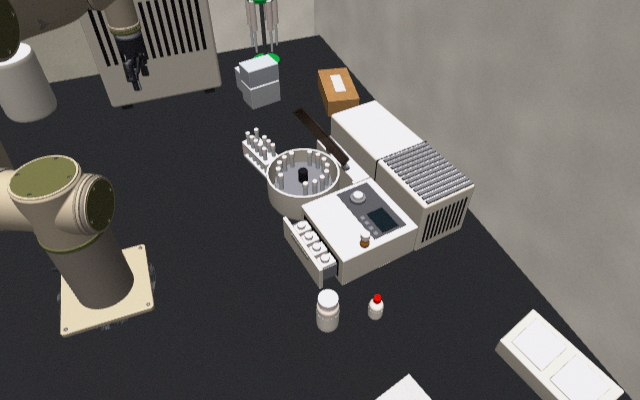

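The top view shows the start key at (350,153), deck front corners at about (335,218) and (423,204), and the drum centred at about (283,199). The cover is open above the drum and the drawer front runs (345,240)–(425,228). In the side view the start key is at (358,197) and the cover's profile runs (297,112)–(345,163). I'll enlarge to get better pixel positions.

```bash
python3 - <<'E'
import cv2,pickle
import numpy as np
t=pickle.load(open("top.pkl","rb"))["pixels"][:,:,::-1];s=pickle.load(open("side.pkl","rb"))["pixels"][:,:,::-1]
a=cv2.resize(t[120:260,220:440],None,fx=3.6,fy=3.6,interpolation=cv2.INTER_CUBIC)
b=cv2.resize(s[95:295,235:425],None,fx=3,fy=3,interpolation=cv2.INTER_CUBIC)
for im,f,x0,y0 in((a,3.6,220,120),(b,3,235,95)):
    for k in range(0,400,20):
        for v,o,ax in((k,x0,0),(k,y0,1)):
            p=int((v-o)*f)
            if p>0 and p<im.shape[1-ax]:
                if ax==0: cv2.line(im,(p,0),(p,8),(0,0,255),2);cv2.putText(im,str(k),(p,20),0,.4,(0,255,0),1)
                else: cv2.line(im,(0,p),(8,p),(0,0,255),2);cv2.putText(im,str(k),(10,p),0,.4,(0,255,0),1)
cv2.imwrite("pics/ta.png",a);cv2.imwrite("pics/sb.png",b)
E
```

```text
(no output)
```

View pics/ta.png

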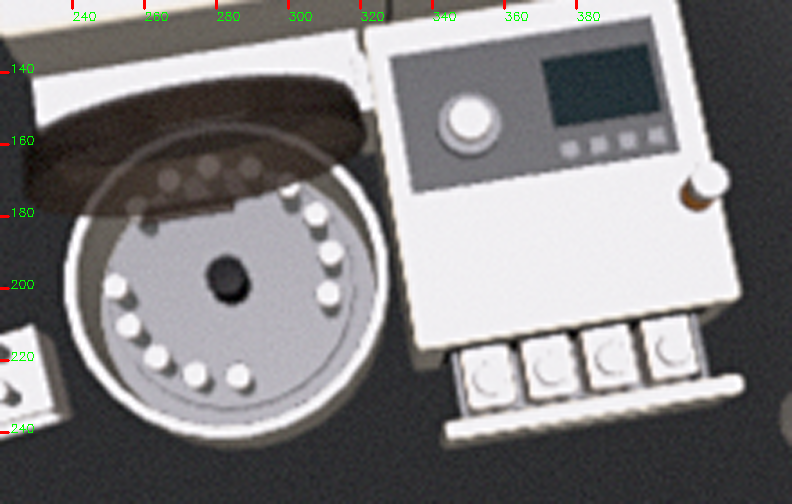

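View pics/sb.png

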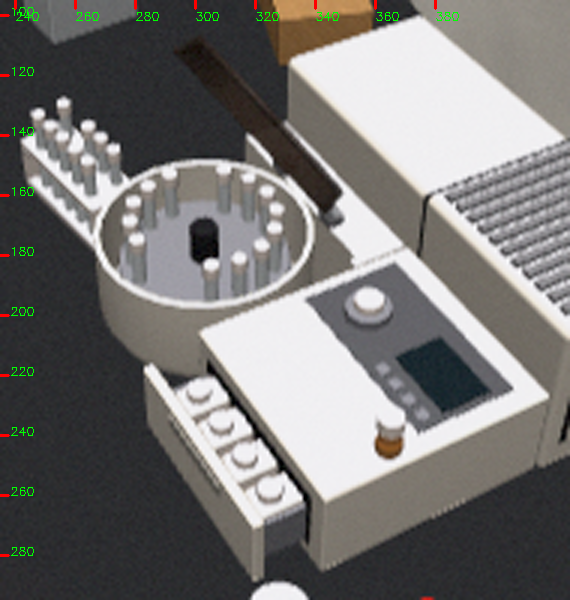

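```bash
cat >h.py <<'E'
import numpy as np,pickle
from scipy.optimize import least_squares
C={n:pickle.load(open(n+".pkl","rb")) for n in("top","side")}
def proj(n,X):
    d=C[n];p=(d["R"]@np.asarray(X,float).T).T+d["t"];p=p@d["mtx"].T;return p[:,:2]/p[:,2:]
def W(p,P):
    c,s=np.cos(p[2]),np.sin(p[2]);P=np.atleast_2d(P).astype(float)
    return np.c_[p[0]+c*P[:,0]-s*P[:,1],p[1]+s*P[:,0]+c*P[:,1],P[:,2]]
E
python3 - <<'E'
from h import *
F={"key":(-55,-65,137),"fl":(-200,-5,115),"fr":(-200,-225,115),"drum":(-130,112,115),"br":(30,-225,115)}
O={"top":{"key":(350.3,153.1),"fl":(334.7,217.2),"fr":(425.6,202.5),"drum":(282.8,198)},
"side":{"key":(358,194.7),"fl":(302.3,205.7),"fr":(342.7,262.7),"drum":(303.3,172.3),"br":(417.3,227.3)}}
D={"top":[(343.9,241.5),(426.1,228.3)],"side":[(284,217.7),(321,270.7)]}
def res(p,names=("top","side")):
    e=[]
    for n in names:
        e.append(proj(n,W(p,[F[k] for k in O[n]]))-np.array(list(O[n].values())))
        e.append(proj(n,W(p,[(-212-p[3],-15,108),(-212-p[3],-215,108)]))-np.array(D[n]))
    return np.concatenate(e).ravel()
for nm in(("top","side"),("top",),("side",)):
    s=least_squares(res,[700,0,0.1,60],x_scale=[100,100,.1,50],args=(nm,));p=s.x;print(nm,p,np.degrees(p[2]));print(s.fun.reshape(-1,2).round(1).tolist())
    if len(nm)==2: np.save("pose.npy",p)
p=np.load("pose.npy")
for k in F: print(k,W(p,F[k]))
print("dfront",W(p,(-212-p[3],-115,70)))
for a in(.95,1.05,1.15,1.25,1.3):
    def cv(l,h,y): return (-18-l*np.cos(a)+h*np.sin(a),112+y,117+l*np.sin(a)+h*np.cos(a))
    P=W(p,[cv(212,28,0),cv(112,28,100),cv(112,28,-100),cv(234,0,0)])
    print(a,proj("top",P).round(0).tolist(),proj("side",P).round(0).tolist(),P[0])
E
```

```text
('top', 'side') [7.29284957e+02 2.72054360e+01 1.45396440e-01 4.52924521e+01] 8.33060237851878
[[0.7, -0.8], [1.5, -0.4], [1.4, -0.3], [0.3, -1.9], [0.4, -1.2], [1.2, -1.5], [-0.9, -0.6], [-2.9, -0.9], [-0.5, -0.6], [-1.4, -1.1], [0.8, -0.6], [-1.8, -1.1], [-1.6, -0.2]]
('top',) [7.27027784e+02 3.02096616e+01 1.49254926e-01 4.67626464e+01] 8.551677353187674
[[-0.4, 0.0], [0.5, 0.5], [0.4, 0.2], [-0.7, -0.8], [-0.3, 0.3], [0.4, -0.4]]
('side',) [7.30972586e+02 2.35384943e+01 1.42037417e-01 4.31356288e+01] 8.138144520123467
[[0.2, 0.1], [-1.9, -0.3], [0.3, 0.3], [-0.4, -0.6], [1.9, 0.3], [-0.2, -0.8], [-0.0, 0.2]]
key [[684.28279226 -45.07737783 137.        ]]
fl [[532.11967127  -6.71874635 115.        ]]
fr [[ 563.99430488 -224.39742636  115.        ]]
drum [[584.42955976 119.18866236 115.        ]]
br [[ 791.56747035 -191.07394576  115.        ]]
dfront [[ 491.36905462 -123.85888599   70.        ]]
0.95 [[272.0, 170.0], [227.0, 162.0], [319.0, 147.0], [274.0, 187.0]] [[304.0, 116.0], [306.0, 116.0], [342.0, 154.0], [292.0, 119.0]] [595.76747172 120.84886991 305.73121352]
1.05 [[270.0, 159.0], [226.0, 156.0], [318.0, 142.0], [272.0, 176.0]] [[310.0, 111.0], [309.0, 114.0], [345.0, 151.0], [299.0, 113.0]] [614.9073337  123.65151502 314.82571317]
1.15 [[268.0, 147.0], [225.0, 151.0], [317.0, 137.0], [270.0, 163.0]] [[317.0, 106.0], [313.0, 112.0], [349.0, 149.0], [306.0, 107.0]] [634.84993104 126.57170447 321.94360368]
1.25 [[266.0, 136.0], [224.0, 146.0], [317.0, 131.0], [267.0, 151.0]] [[324.0, 102.0], [316.0, 110.0], [352.0, 148.0], [313.0, 102.0]] [655.39600389 129.58026068 327.01376545]
1.3 [[265.0, 131.0], [224.0, 143.0], [316.0, 129.0], [266.0, 145.0]] [[327.0, 101.0], [318.0, 110.0], [354.0, 147.0], [317.0, 100.0]] [665.83137041 131.10830874 328.76430251]
```

```bash
cat >>h.py <<'E'
from scipy.spatial.transform import Rotation as Rn
def delta(target,yaw=None):
    "target own-frame xyz -> row in tool axes from the present pose"
    from bench import sensors
    p=np.load("pose.npy");s=sensors.sense();R=Rn.from_euler("xyz",s["tcp_rot"],degrees=True)
    y=np.degrees(p[2])+90 if yaw is None else yaw
    d=R.inv().apply(W(p,target)[0]-s["tool_pos"])/10
    rv=(R.inv()*Rn.from_euler("xyz",[180,0,y],degrees=True)).as_rotvec(degrees=True)
    return np.round(np.r_[d,rv],2).tolist(),s["tool_pos"].round(1)
E
python3 -c "
from h import *
print(delta((-80,112,400)),W(np.load('pose.npy'),(-80,112,400)))"
```

```text
([-54.95, -25.94, -16.93, -0.09, 0.05, 61.17], array([209.9, 561.6, 230.3])) [[633.90198703 126.43289727 400.        ]]
```

Request:
play_rows(
  motion=[
    [[-2, -1, -4, 0, 0, 8], [-5, -2.5, -8, 0, 0, 16], [-8, -4, -11, 0, 0, 24], [-11.5, -5.5, -14, 0, 0, 32], [-15, -7, -17, 0, 0, 40]],
  ],
  jaw=0,
  squeeze=30,
)

```text
time: 0.6
tool_pos: [326.6, 442.7, 402.3]
tcp_rot: [-180.0, 0.0, 119.2]
ft_force: [0.2, 0.1, -0.7]
finger_gap: 12.7
grip_force: 0.0
```

```bash
python3 -c "
from h import *
print(delta((-80,112,400)))"
```

```text
([-42.6, 11.39, 0.23, -0.02, 0.01, 20.87], array([326.6, 442.7, 402.3]))
```

Request:
play_rows(
  motion=[
    [[-4, 1.1, 0, 0, 0, 5], [-8, 2.2, 0, 0, 0, 10], [-12.5, 3.3, 0, 0, 0, 15], [-17, 4.5, 0, 0, 0, 20.9], [-21.5, 5.7, 0, 0, 0, 20.9]],
  ],
)

```text
time: 1.1
tool_pos: [482.4, 283.3, 400.9]
tcp_rot: [-180.0, 0.0, 98.4]
ft_force: [1.0, 0.8, -0.2]
finger_gap: -0.0
grip_force: 0.0
```

```bash
python3 -c "
from h import *
print(delta((-80,112,400)))"
```

```text
([-17.73, 12.69, 0.09, -0.03, 0.01, 0.07], array([482.4, 283.3, 400.9]))
```

Request:
play_rows(
  motion=[
    [[-4, 2.9, 0, 0, 0, 0], [-8, 5.8, 0, 0, 0, 0], [-12, 8.6, 0, 0, 0, 0], [-15.5, 11, 0, 0, 0, 0], [-17.7, 12.7, 0, 0, 0, 0]],
  ],
)

```text
time: 1.6
tool_pos: [635.0, 125.8, 400.0]
tcp_rot: [-179.9, 0.0, 98.5]
ft_force: [0.8, 0.5, 0.3]
finger_gap: 0.1
grip_force: 0.0
```

```bash
python3 - <<'E'
from h import *
print(delta((-80,112,330)))
from bench import optics,sensors
import cv2
s=sensors.sense();d=optics.snapshot("wrist");pickle.dump((s,d),open("w1.pkl","wb"));w=d["pixels"][:,:,::-1]
si=optics.snapshot("side")["pixels"][60:310,180:460,::-1]
cv2.imwrite("pics/w1.png",np.vstack([cv2.resize(w,(480,300)),cv2.resize(si,(480,300))]))
E
```

```text
([0.08, -0.09, 7.0, -0.1, 0.03, 0.13], array([635. , 125.8, 400. ]))
```

View pics/w1.png

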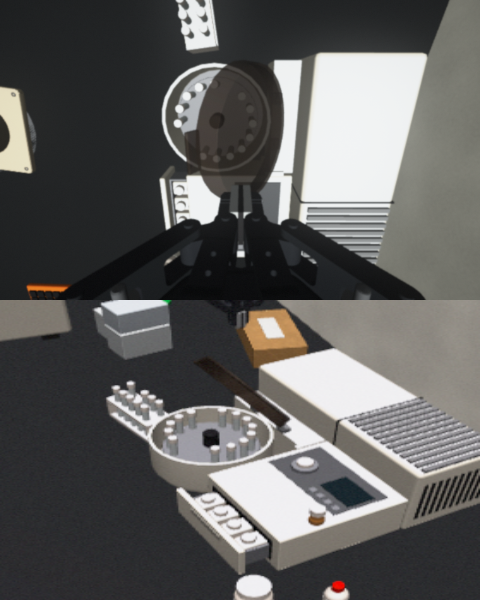

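Wrist view (upper half): the cover's dome lies ahead of and below the fingertips at about (240,130). Side view (lower half): the gripper is above and behind the cover, clear of it. Next I descend and follow the closing arc.

Request:
play_rows(
  motion=[
    [[0, 0, 4, 0, 0, 0], [0, 0, 8, 0, 0, 0], [0, 0, 11, 0, 0, 0], [0, -1.4, 11.8, 0, 0, 0], [0, -2.7, 12.6, 0, 0, 0]],
  ],
)

```text
time: 2.2
tool_pos: [605.5, 125.4, 273.0]
tcp_rot: [-179.8, -0.0, 98.6]
ft_force: [1.5, 0.0, -0.1]
finger_gap: -0.2
grip_force: 0.6
```

Request:
play_rows(
  motion=[
    [[0, -1.3, 0.9, 0, 0, 0], [0, -2.5, 1.9, 0, 0, 0], [0, -3.6, 3.0, 0, 0, 0], [0, -4.6, 4.3, 0, 0, 0], [0, -5.6, 5.6, 0, 0, 0]],
  ],
)

```text
time: 2.7
tool_pos: [550.7, 117.1, 219.0]
tcp_rot: [180.0, -0.0, 98.6]
ft_force: [0.8, 0.9, 0.4]
finger_gap: -0.0
grip_force: 0.5
```

```bash
python3 - <<'E'
from h import *
print(delta((-203,112,145)))
from bench import optics,sensors
import cv2
si=optics.snapshot("side")["pixels"][60:310,180:460,::-1]
cv2.imwrite("pics/s2.png",cv2.resize(si,(480,428)))
E
```

```text
([-0.27, -3.94, 7.4, 0.03, -0.02, 0.31], array([550.7, 117.1, 219. ]))
```

View pics/s2.png

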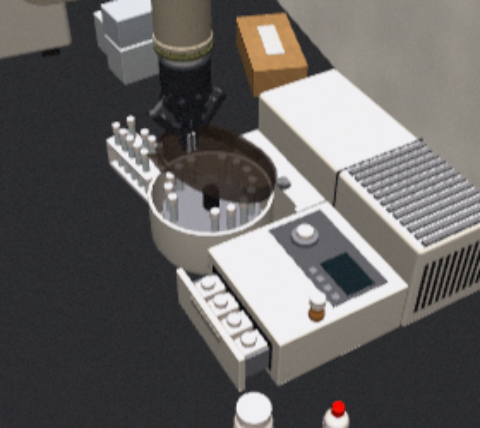

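The fingertips are at (190,145) on the cover, which is about half shut. I'll continue the arc.

Request:
play_rows(
  motion=[
    [[0, -0.9, 1.4, 0, 0, 0], [0, -1.8, 2.9, 0, 0, 0], [0, -2.6, 4.4, 0, 0, 0], [0, -3.3, 5.9, 0, 0, 0], [0, -3.9, 7.2, 0, 0, 0]],
  ],
)

```text
time: 3.25
tool_pos: [512.5, 111.0, 146.8]
tcp_rot: [180.0, -0.0, 98.6]
ft_force: [0.8, -0.4, 1.0]
finger_gap: -0.1
grip_force: 0.3
```

Request:
play_rows(
  motion=[
    [[0, 0, 0.3, 0, 0, 0], [0, 0, 0.5, 0, 0, 0], [0, 0, 0.5, 0, 0, 0]],
  ],
)

```text
time: 3.55
tool_pos: [512.0, 111.0, 144.7]
tcp_rot: [-179.9, -0.0, 98.6]
ft_force: [-16.7, -2.1, 23.8]
finger_gap: -0.4
grip_force: 11.7
```

Cover shut: it stands firm at 24 N with the tip at z 145. Next the drawer.

Request:
play_rows(
  motion=[
    [[0, 0, -3.5, 0, 0, 0], [-3.5, -2, -5, 0, 0, 0], [-8, -4, -5, 0, 0, 0], [-12, -6.5, -5, 0, 0, 0], [-16, -9, -5, 0, 0, 0]],
  ],
)

```text
time: 4.05
tool_pos: [447.3, -62.1, 192.7]
tcp_rot: [180.0, 0.0, 98.7]
ft_force: [0.5, -1.1, 0.1]
finger_gap: -0.0
grip_force: 0.0
```

```bash
python3 -c "
from h import *
print(delta((-305,-115,85)))"
```

```text
([-6.74, -1.35, 10.77, 0.04, 0.02, 0.33], array([447.3, -62.1, 192.7]))
```

Request:
play_rows(
  motion=[
    [[-3.5, -1.4, 1, 0, 0, 0], [-6.7, -1.4, 3, 0, 0, 0], [-6.7, -1.4, 6.5, 0, 0, 0], [-6.7, -1.4, 10, 0, 0, 0], [-6.7, -1.4, 10.8, 0, 0, 0]],
  ],
)

```text
time: 4.55
tool_pos: [441.1, -128.3, 80.3]
tcp_rot: [-179.7, -0.2, 98.6]
ft_force: [-1.6, 0.2, 0.3]
finger_gap: 0.0
grip_force: 0.0
```

```bash
python3 - <<'E'
from h import *
print(delta((-226,-115,85)))
from bench import optics
import cv2
a=optics.snapshot("side")["pixels"][90:310,200:440,::-1];b=optics.snapshot("top")["pixels"][120:280,200:440,::-1]
cv2.imwrite("pics/s3.png",np.hstack([cv2.resize(a,(400,366)),cv2.resize(b,(400,366))]))
E
```

```text
([-0.32, 8.16, -0.52, -0.34, -0.21, 0.23], array([ 441.1, -128.3,   80.3]))
```

View pics/s3.png

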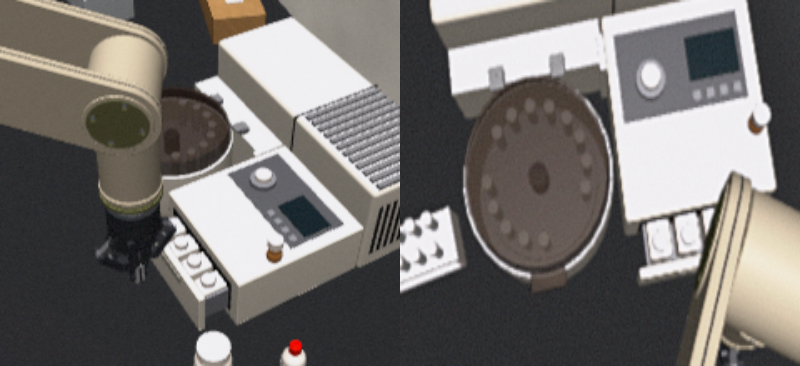

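The top half-image shows the cover shut with its tab over the drum front at (548,282). The side half-image shows the fingers in front of the drawer panel at (140,275). Pushing now.

Request:
play_rows(
  motion=[
    [[0, 1.5, 0, 0, 0, 0], [0, 2.5, 0, 0, 0, 0], [0, 3.5, 0, 0, 0, 0], [0, 4.5, 0, 0, 0, 0], [0, 5.5, 0, 0, 0, 0]],
  ],
)

```text
time: 5.15
tool_pos: [499.5, -121.1, 85.0]
tcp_rot: [180.0, 0.0, 98.6]
ft_force: [-4.0, -1.2, 2.5]
finger_gap: 0.2
grip_force: 1.4
```

Request:
play_rows(
  motion=[
    [[0, 0.8, 0, 0, 0, 0], [0, 1.4, 0, 0, 0, 0], [0, 1.9, 0, 0, 0, 0], [0, 2.3, 0, 0, 0, 0], [0, 2.5, 0, 0, 0, 0]],
  ],
)

```text
time: 5.65
tool_pos: [523.3, -117.4, 84.1]
tcp_rot: [-180.0, -0.0, 98.6]
ft_force: [-1.9, -1.1, 2.0]
finger_gap: 0.1
grip_force: 1.2
```

Request:
play_rows(
  motion=[
    [[0, 0.3, 0, 0, 0, 0], [0, 0.6, 0, 0, 0, 0], [0, 0.8, 0, 0, 0, 0], [0, 0.8, 0, 0, 0, 0]],
  ],
)

```text
time: 6.05
tool_pos: [525.2, -117.1, 84.1]
tcp_rot: [-179.2, -0.1, 98.6]
ft_force: [-37.2, -4.1, 28.4]
finger_gap: -0.2
grip_force: 19.5
```

Request:
play_rows(
  motion=[
    [[0, -2, 0, 0, 0, 0], [0, -5, 0, 0, 0, 0], [0, -6, -4, 0, 0, 0], [0, -6, -9, 0, 0, 0], [0, -6, -13, 0, 0, 0]],
  ],
)

```text
time: 6.55
tool_pos: [471.7, -125.2, 216.7]
tcp_rot: [179.9, 0.0, 98.6]
ft_force: [2.4, -0.1, 0.3]
finger_gap: 0.1
grip_force: 0.0
```

```bash
python3 -c "
from h import *
print(delta((-55,-65,215)))"
```

```text
([4.76, 22.22, 0.2, 0.09, 0.02, 0.24], array([ 471.7, -125.2,  216.7]))
```

Request:
play_rows(
  motion=[
    [[0, 4.5, 0, 0, 0, 0], [0, 9, 0, 0, 0, 0], [0, 13.5, 0, 0, 0, 0], [0, 18, 0, 0, 0, 0], [0, 22.2, 0, 0, 0, 0]],
  ],
)

```text
time: 7.05
tool_pos: [693.3, -91.3, 214.0]
tcp_rot: [180.0, -0.0, 98.6]
ft_force: [0.9, -0.7, 0.1]
finger_gap: -0.3
grip_force: 0.0
```

```bash
python3 - <<'E'
from h import *
print(delta((-55,-65,145)))
from bench import optics,sensors
import cv2
s=sensors.sense();d=optics.snapshot("wrist");pickle.dump((s,d),open("w2.pkl","wb"));print(d["mtx"],d["T_tool_cam"])
cv2.imwrite("pics/w2.png",d["pixels"][:,:,::-1])
E
```

```text
([4.71, -0.2, 6.9, 0.04, -0.01, 0.28], array([693.3, -91.3, 214. ]))
[[290.04694187   0.         320.59983654]
 [  0.         290.04694187 203.38674414]
 [  0.           0.           1.        ]] [[ 1.17612196e-03 -9.49397699e-01 -3.14074237e-01  8.08306910e+01]
 [ 9.99999270e-01  1.02968205e-03  6.32154142e-04 -6.41634666e-01]
 [-2.76769082e-04 -3.14074751e-01  9.49398217e-01 -1.43437304e+02]
 [ 0.00000000e+00  0.00000000e+00  0.00000000e+00  1.00000000e+00]]
```

View pics/w2.png

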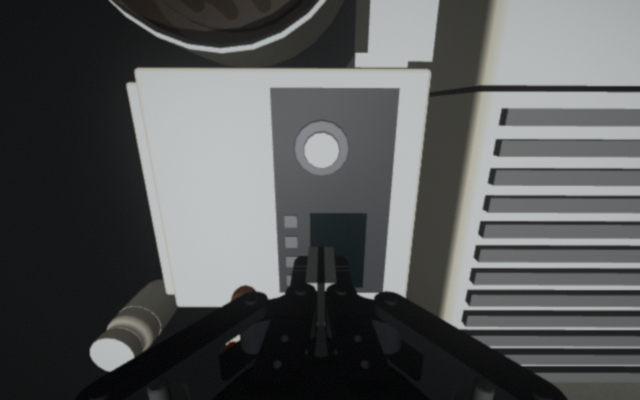

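The wrist view shows the key top at about (321.5,150). The drawer front is flush and parallel just ahead of the deck edge, at x ≈ 130–140.

```bash
python3 - <<'E'
from h import *
s,d=pickle.load(open("w2.pkl","rb"));T=d["T_tool_cam"]
def cast(u,v,z):
    R=Rn.from_euler("xyz",s["tcp_rot"],degrees=True)
    q=T[:3,:3]@np.linalg.inv(d["mtx"])@[u,v,1];o=R.apply(T[:3,3])+s["tool_pos"];q=R.apply(q);X=o+q*(z-o[2])/q[2]
    return X,R.inv().apply(X-s["tool_pos"])/10
print(cast(321.5,150,137))
print(W(np.load("pose.npy"),(-55,-65,137)))
a=cast(137,69,115)[0];b=cast(129,84,108)[0];c=cast(430,69,115)[0]
p=np.load("pose.npy");u=np.array([np.cos(p[2]),np.sin(p[2]),0])
print("deck front to drawer face",(b-a)@u,"bay depth",(c-a)@u)
E
```

```text
(array([685.90146654, -41.51855764, 137.        ]), array([5.03421401, 0.01343837, 7.69747051]))
[[684.28279226 -45.07737783 137.        ]]
deck front to drawer face -12.514586793438454 bay depth 223.60700765413395
```

Request:
play_rows(
  motion=[
    [[3, 0, 0, 0, 0, 0], [5, 0, 0, 0, 0, 0], [5, 0, 3, 0, 0, 0], [5, 0, 6, 0, 0, 0], [5, 0, 6.9, 0, 0, 0]],
  ],
)

```text
time: 7.6
tool_pos: [681.4, -41.5, 141.8]
tcp_rot: [-179.7, -0.1, 98.7]
ft_force: [-1.0, 1.0, -0.5]
finger_gap: -0.2
grip_force: 0.0
```

Request:
play_rows(
  motion=[
    [[0, 0, 0.6, 0, 0, 0], [0, 0, 1.0, 0, 0, 0], [0, 0, 1.4, 0, 0, 0], [0, 0, 1.5, 0, 0, 0], [0, 0, 1.5, 0, 0, 0]],
  ],
)

```text
time: 8.1
tool_pos: [684.6, -42.8, 131.8]
tcp_rot: [179.9, 0.0, 98.6]
ft_force: [-0.1, -0.1, 4.7]
finger_gap: 0.1
grip_force: 2.2
```

Contact at 4.7 N, close to full depth. I'll press slightly farther, hold, then lift off.

Request:
play_rows(
  motion=[
    [[0, 0, 0.15, 0, 0, 0], [0, 0, 0.3, 0, 0, 0], [0, 0, 0.4, 0, 0, 0], [0, 0, 0.4, 0, 0, 0], [0, 0, 0.4, 0, 0, 0]],
  ],
)

```text
time: 8.6
tool_pos: [684.9, -42.8, 130.8]
tcp_rot: [179.8, 0.1, 98.6]
ft_force: [-10.6, 1.5, 23.1]
finger_gap: 0.0
grip_force: 11.3
```

Request:
play_rows(
  motion=[
    [[0, 0, -1, 0, 0, 0], [0, 0, -3, 0, 0, 0], [0, 0, -6, 0, 0, 0], [0, 0, -10, 0, 0, 0], [0, 0, -12, 0, 0, 0]],
  ],
)

```text
time: 9.1
tool_pos: [685.0, -42.8, 250.5]
tcp_rot: [179.7, 0.1, 98.6]
ft_force: [-0.0, -0.2, -0.2]
finger_gap: -0.1
grip_force: 0.0
```

Request:
play_rows(
  motion=[
    [[0, 0, 0, 0, 0, 0], [0, 0, 0, 0, 0, 0]],
  ],
)

```text
time: 9.3
tool_pos: [684.0, -42.7, 246.3]
tcp_rot: [180.0, 0.0, 98.6]
ft_force: [1.4, 0.2, -1.3]
finger_gap: -0.1
grip_force: 0.0
```

```bash
python3 - <<'E'
from bench import optics
import cv2,numpy as np
a=optics.snapshot("side")["pixels"][90:330,200:440,::-1];b=optics.snapshot("top")["pixels"][120:280,200:480,::-1]
cv2.imwrite("pics/s4.png",np.hstack([cv2.resize(a,(400,400)),cv2.resize(b,(400,400))]))
E
```

```text
(no output)
```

View pics/s4.png

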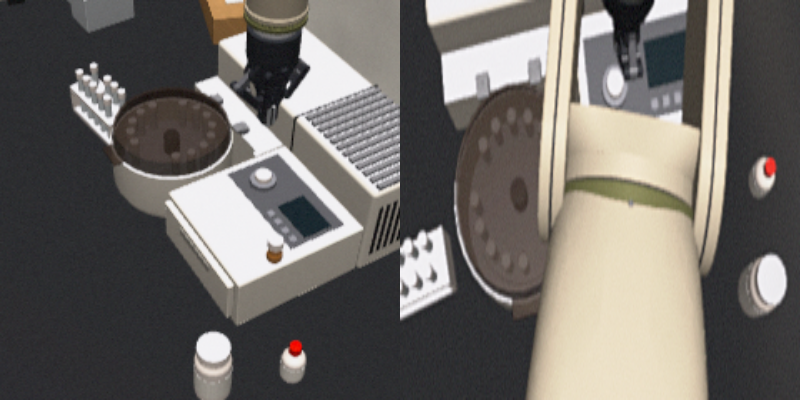

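The picture shows the cover shut at (170,130), the drawer flush at (200,260) and the key up at (263,178). The rack, bottles and vial are standing and the arm is clear.

```bash
python3 -c "
from bench import job
print(job.hand_in())"
```

```text
the job is handed in; nothing more can be done
None
```

The drawer is fully home, the cover is shut, and the start key was pressed right down and let go; the job was handed in at about 9 s of robot time, and the hand-in returned no verdict.

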